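# Seat a brass block in a corner-stop fixture and clamp it

## Task

Get the brass block ready for engraving on the raised clamping plate by pushing with the fingertips: first push it square up against the long back rail where it lies, then drag it along the rail, kept against it, into the corner pocket until it is fully home against the end stop, and only then swing the cam lever round until it is fully home and clamps the block. Do not pick the block up at any time, and leave the other things where they are.

Things in the scene. Friction and masses are not known exactly. Their poses are not given: they have to be found in the camera images.
- fixture: steel clamping plate 200 x 300 x 12 mm, screwed on a wooden riser on the bench; origin on the bench under its centre; x points away from the robot (plate spans x -100 to +100 mm), y to the left along the rail (-150 to +150), z up; the plate's working face is at z = 68. On it stand a steel rail, end stop and cheek, all 12 mm high (4 mm lower than the block's top)
- rail_face (a point): point on the front face of the long steel back rail, at x +45, y 0, z 68 mm of the plate; the face runs along the plate's y from -145 to +145 mm; the rail is 20 mm wide
- cheek_nose (a point): foot of the round nose (11 mm radius, centre at x -5 mm, y +66, z 68 mm of the plate) of the steel cheek, which runs from there to the end stop. Its inner face at x +6 faces the rail and leaves a pocket 39 mm wide for the 37 mm block, which can enter only along the rail
- pocket_home (a point): where the block's origin lies when fully home in the corner pocket (x 26.5, y 60, z 68 mm of the plate; same axes): long side on the rail, leading end on the end stop, whose face is at plate y +100, from the rail forward to x -16. The pocket is open to the right (-y); home, the block's right end sticks out of it, in front of the cam
- brass_block: plain rectangular brass block, 80 x 37 x 16 mm, about 0.2 kg, lying flat on the right half of the plate; origin at the centre of its underside, x along its 80 mm length (either way round), z up
- cam_lever (a joint): cam lever in front of the pocket, on an upright pin at x -13.4, y +35 mm of the plate. Angle in rad: 0 = points to the front (-x of the plate), grows counterclockwise from above; at its stop, 1.45, it points right (-y). Starts open, -0.15 to 0.25. Stays where left (0.05 N m friction); the cam meets a seated block at about 1.0, then tightens with up to some 10 N at the handle
- lever_handle (a point): middle of the upright black handle at the end of the lever, 75 mm from the pin; handle about 20 mm in diameter, from 6 to 44 mm above the plate's working face; the point is 25 mm above that face. The flat arm to it is 11 mm wide, 15 to 21 mm above the face
- wood_dop: bystander: turned wooden chuck like a waisted spool, 30 mm in diameter, 28 high, standing near the left edge of the plate, left of the lever; origin at the centre of its underside
- drilled_block: bystander: drilled wooden block 60 x 24 x 20 mm lying on the plate behind the rail; origin at the centre of its underside
- clear_box: bystander: open clear plastic box 71 x 53 x 29 mm on the bench at the left; origin at the centre of its underside
- chasing_hammer: bystander: hammer 189 x 56 x 27 mm lying on the bench at the right; origin under its middle
- flat_tin: bystander: flat tin 84 x 120 x 30 mm on the bench at the far right; origin at the centre of its underside
- cam_axis (a point): on the lever's pin, at the plate's working face. Round it, under the lever and turning with it, sits the eccentric steel cam, 36 mm in diameter and 14 mm high; swung home, it presses the front of the block against the rail
- offcut: bystander: small wooden offcut 14 x 50 x 10 mm lying on the plate behind the rail; origin at the centre of its underside
- nozzle_bottle: bystander: small white bottle with a nozzle, 21 mm in diameter, 52 high, standing on the bench at the left; origin at the centre of its underside

How it is judged:
On the way, in this order (a step that is already met when the one before it is completed fails the run):
1. the block lies square against the back rail (within 3 mm and 0.07 rad), still short of the pocket (x of brass_block in the frame of fixture above 0.0235 m and angle between the x axis of brass_block and the y axis of fixture, either way round below 0.07 rad and y of brass_block in the frame of fixture below 0.02 m), for 0.1 s.
2. the block is home in the corner pocket: on the end stop within 3 mm, between rail and cheek, lever still open (y of brass_block in the frame of pocket_home above -0.003 m and x of brass_block in the frame of pocket_home above -0.0035 m and value of joint cam_lever below 0.8 rad), for 0.1 s.
3. the cam lever is swung home and its cam presses on the block (value of joint cam_lever above 1.25 rad and contact force between cam_lever and brass_block above 1 N), for 0.2 s.
At the end, for the whole second after the job is handed in: The block lies flat in the corner pocket, within 3 mm of the end stop and 2 mm of the rail and within 0.04 rad of it, at rest; the lever stands past 1.25 rad (stop at 1.45) and the cam presses on the block with at least 1 N (all of step 3 and y of brass_block in the frame of pocket_home above -0.003 m and x of brass_block in the frame of pocket_home above -0.002 m and angle between the x axis of brass_block and the y axis of fixture, either way round below 0.04 rad and distance between brass_block and pocket_home below 0.005 m and linear speed of brass_block below 0.01 m/s); the robot touches nothing.
It fails at once if the block is lifted (6 mm) or tipped (0.2 rad) off the plate (z of brass_block in the frame of fixture above 0.074 m or angle between brass_block's own z axis and vertical above 0.2 rad).
It fails at once if the block is pushed off the plate (z of brass_block in the frame of fixture below 0.062 m).
It fails at once if the block is moved along towards the pocket (its middle past the middle of the plate) while it is more than 6 mm off the rail or more than 0.15 rad out of line with it (y of brass_block in the frame of fixture above 0 m and (x of brass_block in the frame of fixture below 0.0205 m or angle between the x axis of brass_block and the y axis of fixture, either way round above 0.15 rad)).
It fails at once if another thing is moved more than 20 mm (distance of any of wood_dop, drilled_block, offcut, clear_box, nozzle_bottle, chasing_hammer, flat_tin from where it was at the start of the episode above 0.02 m).
It also fails if it takes over 58 s, if anything falls off the work surface, if the arm or the gripper's body presses on something with over 40 N, if the wrist force passes 120 N, or if a joint passes its speed limit or range.

## Robot

A 6-joint arm with a two-finger parallel gripper is mounted at the origin on a cart in front of the work surface, level with it; the furniture and walls round the work are solid. World frame = base frame: x ahead of the robot, y to its left, z up, the work surface at z = 0. Lengths are in m, angles in rad, forces in N, time in s.
With the tool pointing down it reaches from about 0.15 to 0.775 m from the base axis. Payload 6.1 kg.
Tool frame: the origin (TCP) lies at the very end of the fingers, on their centre line; the grasp point (between the pads) lies 19 mm behind it; z points along the fingers, y is the line along which they close (so a half turn about z gives the same grasp; the last joint's range is limited). The gripper opens to 85 mm and grips with 20 to 120 N. Pads are 22 mm wide; open, the fingers measure 114 mm over their backs; the gripper's body (76 mm by 85 mm) begins 54 mm behind the grasp point. The pads swing forward as they close: fully open they stand 13 mm farther back than shut.
Start: joints at [1.144, 0.126, -0.04, 1.405, 0, 1.571], TCP at [0.217, 0.478, 0.231] pointing down, gripper open.
Joint ranges: [-2.72, 2.72], [-0.95, 1.95], [-1.27, 1.35], [-1.78, 2.02], [-1.46, 1.47], [-3.14, 3.14]. Speed limits (rad/s): [2.39, 2.39, 3.01, 3.14, 3.14, 3.14].

## Interface

Orientations are given as a 3x3 rotation matrix whose columns are the frame's x, y, z axes.
In Python, from bench import r, eyes, sign_off, nets gives the robot as it stands.
- The arm moves only by the shell command python3 -m handwheel 'ROWS' [FORCE]. ROWS is JSON, a list of rows, each a list of 3 entries, a list of its own where there are three numbers: the turn, a rotation vector about the tool's x, y, z in degrees, then the shift along the tool's x, y, z in m, then the opening, from 0 (shut) to 1 (fully open). In form: [[[wx, wy, wz], [tx, ty, tz], hand], ...]. A call has 1 to 10 rows; each row shifts and turns the commanded pose from where the row before left it, along the tool's axes as they then stand; what a row does not reach is not made up. A row lasts 1/10 s, in which the tool goes at most 50 mm and 8.59 degrees, less where a joint would pass 70% of its speed; a pose out of reach is approached as far as the arm can. A call is refused whole if a number of a shift passes 0.05 or a number of a turn 8.59, either way. A call with a gripper value outside its range is refused whole. The fingers move at their own pace and stop on an object; FORCE is the grip in N (left out, the last holds). Time passes only in rows, so rows that do not move let the fingers close. It gives the time, the measured TCP pose, the force, the opening and the grip force at its end, in the units of the state.
- r.observe(): the state, without advancing time (a new reading comes with each control period).
- eyes.read_camera(name): name is "side" or "top" or "wrist"; returns a dict with "color" (400x640x3 uint8, red, green, blue), "range_z" (400x640 float32, m along the optical axis (not along the pixel's ray), 0 where there is no reading), "vfov" (degrees; the focal length in pixels is half the picture's height over the tangent of half this angle, whatever the lens; pixels are square), "cx", "cy" (the principal point, pixels), "k1" (the pictures are not rectified: a ray, as slopes to the right and down, at radius r is drawn at 1 + k1 r^2 times it, then the intrinsics apply), "rvec" (rotation vector, rad) and "tvec" (3), from world to camera coordinates, as OpenCV has them. Camera axes: x right, y down, z forward; pixel columns grow to the right and rows downward; lengths in m; the calibration is good to about 2 mm. A picture is of the moment at which its call begins.
- sign_off(): hands the job in; it is judged then, once.
Trained networks look in the newest picture that a camera, given by its name, has taken for a name from the list of things; names that differ only in an ending like _2 or _b are one class to them, and where a whole thing is asked for, a point or a joint stands for the part that bears it (a point fixed in the world has none). Each returns a list of dicts, best first, with "confidence" (0 to 1); they miss things now and then, are a little off and sometimes report something else, mostly with a low value. They report only what shows in the picture. A call takes as long as a camera call.
- nets.find_in(label, camera): "centre" ([x, y, z] in m, in the coordinates of the camera as it stood for that picture, good to about 4 mm: the middle of the surface that is visible of it).
The state is a dict: "clock": time; "qpos": joint angles; "joint_velocities": joint speeds; "effort": joint torques, N m; "position": TCP position; "ee_rot": TCP orientation; "force": force on the tool from outside, world axes, zero at the start; "torque": the same for the moment, N m; "grip_width": opening from 0.0 (shut) to 1.0 (fully open); "gripper_force": force on a finger pad.
Only numpy, scipy, OpenCV 4.12 (cv2) and the standard library are available. Lean on these libraries where they do the work, as an engineer would, in place of code of your own. Each camera call takes 0.05 s, during which the arm holds its last target. There are 200 camera calls.

## Working session

There is one attempt and no reset: what is moved stays moved. The work goes in short steps, Python scripts to look and compute and a shell command to move; the robot and the scene stay as the last step left them, time stands still between calls to the robot, and variables do not carry over. Pictures are saved under pics/ and viewed, at most 10 in all, crops included, and the job is handed in when it is done.

```bash
ls; mkdir -p pics
cat > h.py <<'E'
import numpy as np, cv2
from bench import r, eyes, nets
def cam(n):
    c=eyes.read_camera(n); c['R']=cv2.Rodrigues(np.array(c['rvec'],float))[0]; c['t']=np.array(c['tvec'],float).ravel()
    c['f']=200/np.tan(np.radians(c['vfov'])/2); return c
def w(c,p): return c['R'].T@(np.array(p)-c['t'])
def cloud(c):
    # world xyz for each pixel
    v,u=np.mgrid[0:400,0:640]; f=c['f']
    K=np.array([[f,0,c['cx']],[0,f,c['cy']],[0,0,1.]])
    pts=cv2.undistortPoints(np.stack([u,v],-1).reshape(-1,1,2).astype(np.float64),K,np.array([c['k1'],0,0,0.])).reshape(400,640,2)
    z=c['range_z'][...,None]
    P=np.concatenate([pts*z,z],-1)
    return (P-c['t'])@c['R']
def save(c,n,crop=None,s=1):
    im=c['color'][...,::-1]
    if crop: im=im[crop[1]:crop[3],crop[0]:crop[2]]
    cv2.imwrite('pics/'+n,cv2.resize(im,None,fx=s,fy=s))
E
python3 - <<'E'
from h import *
for n in ['top','side']:
    c=cam(n); save(c,n+'0.png')
    print(n,np.round(w(c,[0,0,0]),3),c['f'])
    for l in ['fixture','rail_face','cheek_nose','pocket_home','brass_block','lever_handle','cam_axis','wood_dop','cam_lever','drilled_block','offcut']:
        try:
            for d in nets.find_in(l,n)[:2]: print(l,np.round(w(c,d['centre']),3),round(d['confidence'],2))
        except Exception as e: print(l,e)
print(r.observe())
E
```

```text
pics
top [0.485 0.004 1.342] 424.1255324950155
fixture [0.593 0.004 0.068] 0.88
fixture [ 0.429 -0.332  0.013] 0.66
rail_face [0.593 0.002 0.068] 0.92
cheek_nose [0.593 0.001 0.065] 0.63
pocket_home [0.593 0.004 0.066] 0.79
brass_block [ 0.545 -0.082  0.087] 0.52
brass_block [0.594 0.    0.062] 0.19
lever_handle [0.561 0.018 0.089] 0.49
cam_axis [0.56 0.02 0.09] 0.79
cam_axis [0.591 0.002 0.067] 0.61
wood_dop [0.529 0.113 0.092] 0.46
wood_dop [0.559 0.021 0.088] 0.21
cam_lever [0.565 0.021 0.089] 0.53
drilled_block [ 0.681 -0.048  0.086] 0.45
offcut [0.591 0.006 0.067] 0.74
side [-0.017 -0.947  0.949] 507.3402417915234
fixture [ 0.573 -0.041  0.069] 0.73
rail_face [ 0.574 -0.042  0.069] 0.56
cheek_nose [ 0.573 -0.042  0.069] 0.77
pocket_home [ 0.57  -0.046  0.069] 0.82
brass_block [ 0.543 -0.089  0.081] 0.6
brass_block [ 0.622 -0.346  0.031] 0.42
lever_handle [0.553 0.011 0.087] 0.58
cam_axis [0.55  0.011 0.087] 0.47
wood_dop [0.526 0.102 0.085] 0.44
cam_lever [0.548 0.013 0.087] 0.82
drilled_block [ 0.672 -0.057  0.091] 0.57
offcut [0.658 0.088 0.077] 0.43
{'clock': 1.2, 'qpos': array([ 1.14398448e+00,  1.25821202e-01, -3.95620072e-02,  1.40540537e+00,
        2.24229792e-05,  1.57078561e+00]), 'joint_velocities': array([-1.03098920e-03, -8.54199887e-05, -1.04602919e-03,  2.05649488e-03,
       -1.63028688e-04,  1.01836778e-03]), 'effort': array([ 3.00967709e-03, -4.35720742e+01,  3.53092253e+01,  1.57832492e-03,
        5.21775723e-05,  6.88113118e-06]), 'position': array([0.2173287 , 0.47790526, 0.23130081]), 'ee_rot': array([[-9.10294610e-01,  4.13961017e-01, -1.72054186e-05],
       [ 4.13961017e-01,  9.10294610e-01,  1.63322054e-05],
       [ 2.24228962e-05,  7.74474593e-06, -1.00000000e+00]]), 'force': array([ 0.38925884,  0.85531779, -0.41821482]), 'torque': array([-0.00691599,  0.01546241, -0.00586788]), 'gripper_force': 0.0, 'grip_width': 0.9991496340835094}
```

Run:
```python
from h import *
c=cam('top'); save(c,'t1.png',(200,90,440,290),3)
P=cloud(c); np.save('P.npy',P); np.save('C.npy',c['color'])
```

```text
(no output)
```

View pics/t1.png

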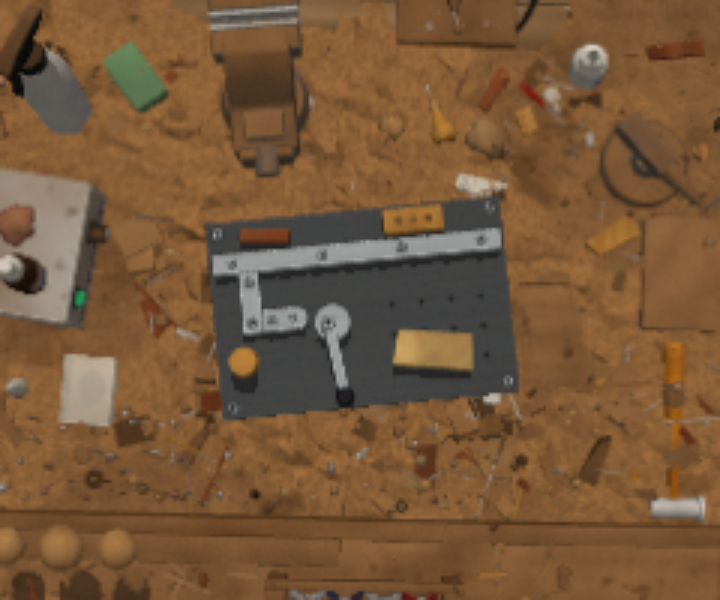

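The top view shows the plate (slightly turned), with the rail at the back, the pocket at its left, the lever pointing to the front (handle at crop 345,397) and the block at crop (433,351), almost parallel to the rail.

```bash
cat >> h.py <<'E'
def wxy(c,px,z):
    f=c['f'];K=np.array([[f,0,c['cx']],[0,f,c['cy']],[0,0,1.]])
    p=cv2.undistortPoints(np.array(px,np.float64).reshape(-1,1,2),K,np.array([c['k1'],0,0,0.])).reshape(-1,2)
    d=np.c_[p,np.ones(len(p))]@c['R']; o=w(c,[0,0,0]); return (o+d*((z-o[2])/d[:,2])[:,None])[:,:2]
def rect(c,m,z):
    m=cv2.morphologyEx(m.astype(np.uint8),cv2.MORPH_OPEN,np.ones((3,3),np.uint8))
    k=max(cv2.findContours(m,cv2.RETR_EXTERNAL,cv2.CHAIN_APPROX_NONE)[0],key=cv2.contourArea)
    return cv2.minAreaRect(wxy(c,k,z).astype(np.float32)*1000),k
E
python3 - <<'E'
from h import *
c=cam('top'); hsv=cv2.cvtColor(c['color'],cv2.COLOR_RGB2HSV); P=cloud(c)
roi=np.zeros((400,640),bool); roi[150:235,262:380]=1
print('hsv block',hsv[207,344],'plate',hsv[195,345],'rail',hsv[173,330],'bench',hsv[215,390],'dop',hsv[211,281])
gray=(hsv[...,1]<110)&roi
rp,_=rect(c,gray|(roi&(P[...,2]>.05)),.068); print('plate',rp,cv2.boxPoints(rp).round(0).tolist())
b=roi.copy(); b[:, :325]=0; b[:195]=0
rb,_=rect(c,b&(hsv[...,1]>100)&(hsv[...,2]>90),.084); print('block',rb)
# rail + lever: bright gray
m=roi&(hsv[...,1]<60)&(hsv[...,2]>120)
n,lab,st,cen=cv2.connectedComponentsWithStats(m.astype(np.uint8))
for i in range(1,n):
    if st[i,4]>20: 
        k=np.argwhere(lab==i)[:,::-1]; print(st[i],cv2.minAreaRect(wxy(c,k,.08).astype(np.float32)*1000))
# black handle
print('handle',wxy(c,[200+345/3,90+395/3],.112),'camaxis',wxy(c,[200+329/3,90+323/3],.088))
E
```

```text
hsv block [ 18 138 159] plate [60  8 65] rail [ 90   3 154] bench [ 14 151 115] dop [ 16 173 180]
plate ((596.6886596679688, -3.4428863525390625), (226.97422790527344, 303.32855224609375), 5.717026710510254) [[469.0, 136.0], [499.0, -166.0], [725.0, -143.0], [695.0, 159.0]]
block ((523.946044921875, -100.61157989501953), (115.9755859375, 161.05145263671875), 1.3896996974945068)
[352 150  11   5  41] ((712.2977905273438, -111.91780853271484), (12.189345359802246, 30.212879180908203), 1.6448147296905518)
[271 166  96  35 766] ((614.7017822265625, -1.5746002197265625), (79.75275421142578, 287.5874328613281), 7.241857528686523)
[305 191  12  28 145] ((550.53515625, 23.76791763305664), (80.53673553466797, 32.81150817871094), 1.4995710849761963)
handle [[0.49936989 0.00887003]] camaxis [[0.5702404  0.02663115]]
```

```bash
python3 -m handwheel '[[[0,0,0],[-0.036,-0.028,-0.008],0.6],[[0,0,0],[-0.036,-0.028,-0.008],0.6],[[0,0,0],[-0.036,-0.028,-0.008],0.6],[[0,0,0],[-0.036,-0.028,-0.008],0.6],[[0,0,0],[-0.036,-0.028,-0.008],0.6],[[0,0,0],[-0.036,-0.028,-0.008],0.6],[[0,0,0],[-0.036,-0.028,-0.008],0.6],[[0,0,0],[-0.036,-0.028,-0.008],0.6],[[0,0,0],[-0.036,-0.028,-0.008],0.6],[[0,0,0],[-0.036,-0.028,-0.008],0.6]]' 40
python3 -m handwheel '[[[0,0,-7.5],[-0.036,-0.026,0],0.6],[[0,0,-7.5],[-0.036,-0.026,0],0.6],[[0,0,-7.5],[-0.036,-0.026,0],0.6],[[0,0,-7.5],[0,0,0],0.6],[[0,0,0],[0,0,0],0.6]]' 40
python3 - <<'E'
from h import *
c=cam('wrist'); save(c,'w1.png')
s=r.observe(); print(s['position'],s['ee_rot'],s['qpos'],'cam in tool',s['ee_rot'].T@(w(c,[0,0,0])-s['position']),s['ee_rot'].T@c['R'].T, c['f'])
E
```

```text
clock: 2.3
position: [0.4296, 0.0721, 0.3119]
ee_rot: [[-0.91, 0.414, 0.001], [0.414, 0.91, 0.0], [-0.001, 0.001, -1.0]]
force: [1.1, -0.2, -0.2]
grip_width: 0.601
gripper_force: 0.0
clock: 2.8
position: [0.5093, -0.0321, 0.3106]
ee_rot: [[-0.996, -0.093, -0.001], [-0.093, 0.996, 0.0], [0.001, 0.0, -1.0]]
force: [-0.4, 0.1, 0.1]
grip_width: 0.6
gripper_force: 0.0
[ 0.50878696 -0.03137423  0.31097702] [[-9.95847444e-01 -9.10333310e-02 -8.95219917e-04]
 [-9.10335396e-02  9.95847808e-01  1.95062500e-04]
 [ 8.73745603e-04  2.75747530e-04 -9.99999580e-01]] [-6.16676669e-02  1.12041210e-01  1.19592252e-01  1.57925291e+00
  1.39520577e-04 -1.52827389e-01] cam in tool [ 6.76712402e-02 -7.98327286e-05 -1.42256810e-01] [[ 2.00073230e-03 -9.63168402e-01 -2.68891477e-01]
 [ 9.99997987e-01  1.96699106e-03  3.94897721e-04]
 [ 1.48554125e-04 -2.68891726e-01  9.63170399e-01]] 278.9221883335409
```

View pics/w1.png

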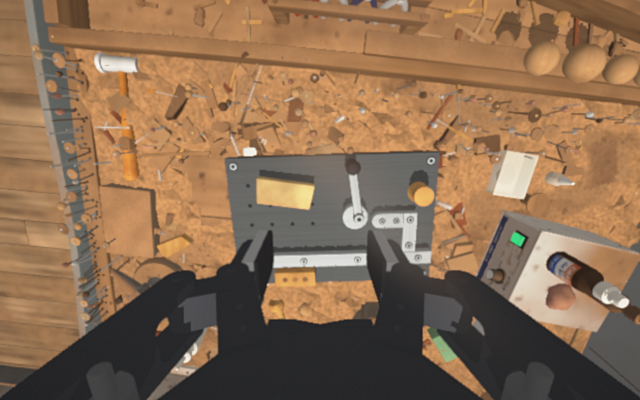

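The wrist view is upside down: block at (285,192), lever pin at (355,216), handle at (352,163), rail along row ~260, dop at (421,195).

```bash
cat >> h.py <<'E'
def fixture(c,P):
    # rail front face from bright rail pixels: line through top edge (z=.080)
    pass
E
python3 - <<'E'
from h import *
c=cam('wrist'); hsv=cv2.cvtColor(c['color'],cv2.COLOR_RGB2HSV); P=cloud(c)
np.savez('w1.npz',color=c['color'],P=P)
def box(x0,y0,x1,y1): m=np.zeros((400,640),bool); m[y0:y1,x0:x1]=1; return m
print('hsv: block',hsv[192,285],'plate',hsv[235,300],'rail',hsv[260,320],'bench',hsv[145,300])
rb,k=rect(c,box(245,165,330,220)&(hsv[...,1]>90)&(hsv[...,2]>80),.084); print('block',rb,cv2.boxPoints(rb).round(0).tolist())
# rail front edge: first bright row per column
pts=[]
for u in list(range(275,300))+list(range(308,340))+list(range(345,366)):
    col=hsv[238:270,u,2].astype(float); g=np.diff(col); i=g.argmax(); 
    if g[i]>25: pts.append((u,238+i+.5))
X=wxy(c,pts,.080); l=cv2.fitLine((X*1000).astype(np.float32),cv2.DIST_HUBER,0,.01,.01).ravel(); print('rail line',l, len(pts), 'depth z',np.median(P[258:264,310:340,2]))
# plate front edge: column gradient (bench->plate, saturation drop)
pts=[]
for u in list(range(262,340))+list(range(365,420)):
    col=hsv[140:175,u,1].astype(float); g=np.diff(cv2.blur(col.reshape(-1,1),(1,3)).ravel()); i=g.argmin(); pts.append((u,140+i+.5))
X=wxy(c,pts,.068); l=cv2.fitLine((X*1000).astype(np.float32),cv2.DIST_HUBER,0,.01,.01).ravel(); print('front edge',l)
for side,(a,b),s in [('right',(215,250),1),('left',(425,450),-1)]:
    pts=[]
    for v in range(172,245):
        row=hsv[v,a:b,1].astype(float); g=s*np.diff(cv2.blur(row.reshape(-1,1),(1,3)).ravel()); i=g.argmin(); pts.append((a+i+.5,v))
    X=wxy(c,pts,.068); print(side,cv2.fitLine((X*1000).astype(np.float32),cv2.DIST_HUBER,0,.01,.01).ravel())
print('plate z',np.median(P[225:240,290:320,2]),'block z',np.median(P[185:198,275:295,2]))
print('pin',wxy(c,[357,218],.092),'handle top',wxy(c,[353,163],.112),'screws',wxy(c,[[233,167],[431,161]],.068))
for l in ['lever_handle','cam_axis','brass_block','wood_dop','cheek_nose']:
    for d in nets.find_in(l,'wrist')[:2]: print(l,np.round(w(c,d['centre']),3),round(d['confidence'],2))
save(c,'w2.png',(220,140,450,290),3)
E
```

```text
hsv: block [ 19 117 225] plate [ 30   7 104] rail [ 40   3 221] bench [ 14 133 203]
block ((546.8399658203125, -76.74076843261719), (78.62754821777344, 38.84612274169922), 87.88848876953125) [[526.0, -115.0], [565.0, -117.0], [568.0, -38.0], [529.0, -37.0]]
rail line [ 1.2470509e-01 -9.9219388e-01  6.3429694e+02 -4.2647090e+00] 78 depth z 0.08022563625782123
front edge [ 1.2558374e-01 -9.9208301e-01  4.8781244e+02 -6.5126028e+00]
right [ 9.92364109e-01  1.23343065e-01  5.81495178e+02 -1.55616409e+02]
left [9.9283206e-01 1.1951752e-01 5.6578296e+02 1.4238797e+02]
plate z 0.06821715974337497 block z 0.08428306187689649
pin [[0.57061315 0.02675984]] handle top [[0.49224854 0.00916327]] screws [[ 0.51968368 -0.15162065]
 [ 0.48592448  0.12336327]]
lever_handle [0.562 0.02  0.09 ] 0.92
cam_axis [0.556 0.017 0.088] 0.73
brass_block [ 0.545 -0.077  0.086] 0.58
wood_dop [0.529 0.11  0.096] 0.64
wood_dop [0.559 0.018 0.089] 0.35
cheek_nose [ 0.566 -0.002  0.07 ] 0.68
cheek_nose [ 0.67  -0.056  0.089] 0.49
```

View pics/w2.png

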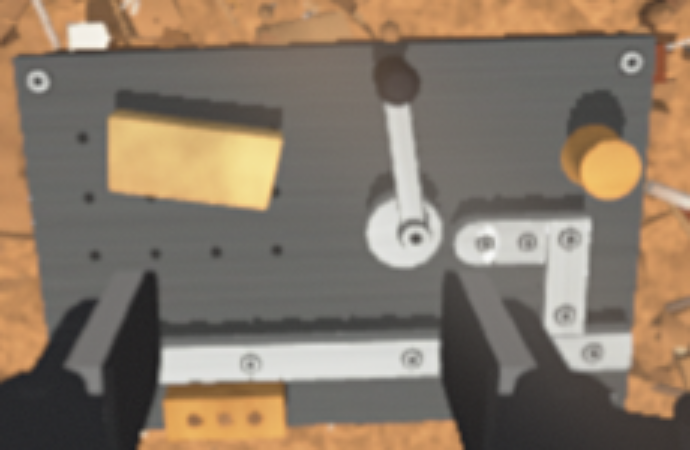

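```bash
python3 -m handwheel '[[[0,0,0],[0.006,-0.025,0],0.5],[[0,0,-1.8],[0.006,-0.025,0],0.5],[[0,0,0],[0,0,0.045],0.5],[[0,0,0],[0,0,0.045],0.5],[[0,0,0],[0,0,0.045],0.5],[[0,0,0],[0,0,0.045],0.5],[[0,0,0],[0,0,0.035],0.5],[[0,0,0],[0,0,0.015],0.5],[[0,0,0],[0,0,0.005],0.5],[[0,0,0],[0,0,0],0.5]]' 40
cat >> h.py <<'E'
C0=np.array([.5886,-.0047]); YAW=.122
def pl(p): # world->plate xy mm
    d=(np.array(p)[...,:2]-C0); cs,sn=np.cos(YAW),np.sin(YAW); return 1000*np.stack([d[...,0]*cs+d[...,1]*sn,-d[...,0]*sn+d[...,1]*cs],-1)
def st():
    s=r.observe(); R=s['ee_rot']; print('t',s['clock'],'plate',pl(s['position']).round(1),'z',round(s['position'][2]*1000,1),'yaw rel',round(float(np.arctan2(-R[0,1],R[1,1]))-YAW,3),'F',s['force'].round(1),'grip',round(s['grip_width'],3))
E
python3 - <<'E'
from h import *
st(); c=cam('wrist'); save(c,'w3.png'); st()
E
```

```text
clock: 4.15
position: [0.5013, -0.0816, 0.0763]
ee_rot: [[-0.992, -0.126, -0.0], [-0.126, 0.992, 0.0], [0.0, 0.0, -1.0]]
force: [0.4, 0.3, 1.2]
grip_width: 0.5
gripper_force: 0.0
t 4.15 plate [-96.  -65.7] z 76.3 yaw rel 0.004 F [0.4 0.3 1.2] grip 0.5
t 4.2 plate [-95.3 -65.9] z 77.2 yaw rel 0.004 F [ 0.3 -0.1  0.1] grip 0.5
```

View pics/w3.png

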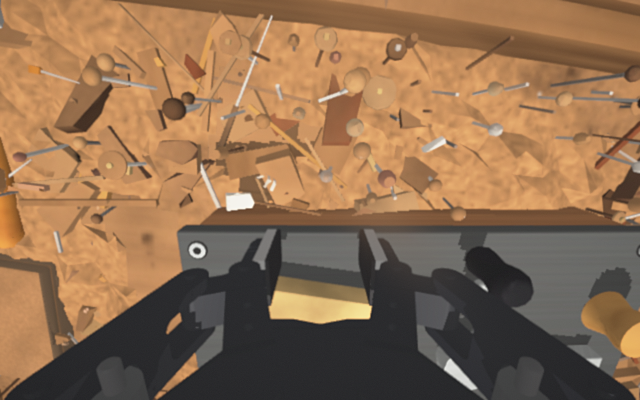

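```bash
python3 -m handwheel '[[[0,0,0],[0,0,0.005],0.5],[[0,0,0],[-0.008,0,0],0.5],[[0,0,0],[-0.008,0,0],0.5],[[0,0,0],[-0.008,0,0],0.5],[[0,0,0],[-0.008,0,0],0.5],[[0,0,0],[-0.008,0,0],0.5]]'
python3 - <<'E'
from h import *
st(); c=cam('side'); save(c,'s1.png',(250,120,490,300),3); st()
E
```

```text
clock: 4.8
position: [0.542, -0.0768, 0.0713]
ee_rot: [[-0.992, -0.126, -0.0], [-0.126, 0.992, -0.0], [0.0, 0.0, -1.0]]
force: [-0.8, -0.3, 0.9]
grip_width: 0.499
gripper_force: 0.7
t 4.8 plate [-55.  -65.9] z 71.3 yaw rel 0.004 F [-0.8 -0.3  0.9] grip 0.499
t 4.85 plate [-53.7 -65.9] z 71.3 yaw rel 0.005 F [1.6 0.3 0. ] grip 0.499
```

View pics/s1.png

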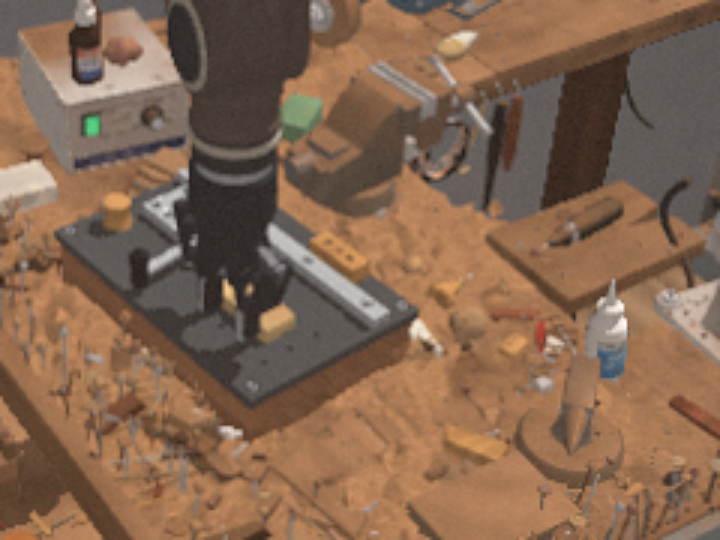

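The side view shows the block (crop 275,320) ahead of the fingers, being pushed. I'll carry on towards the rail.

```bash
python3 -m handwheel '[[[0,0,0],[-0.008,0,0],0.5],[[0,0,0],[-0.008,0,0],0.5],[[0,0,0],[-0.008,0,0],0.5],[[0,0,0],[-0.008,0,0],0.5],[[0,0,0],[-0.008,0,0],0.5],[[0,0,0],[-0.004,0,0],0.5],[[0,0,0],[-0.002,0,0],0.5],[[0,0,0],[-0.002,0,0],0.5]]'
python3 - <<'E'
from h import *
st()
E
```

```text
clock: 5.65
position: [0.5889, -0.0708, 0.0712]
ee_rot: [[-0.992, -0.126, -0.0], [-0.126, 0.992, 0.0], [0.0, 0.0, -1.0]]
force: [-0.8, -0.3, -0.1]
grip_width: 0.5
gripper_force: 0.3
t 5.65 plate [ -7.8 -65.7] z 71.2 yaw rel 0.004 F [-0.8 -0.3 -0.1] grip 0.5
```

```bash
python3 -m handwheel '[[[0,0,0],[-0.002,0,0],0.5],[[0,0,0],[-0.001,0,0],0.5]]'
python3 -m handwheel '[[[0,0,0],[-0.001,0,0],0.5],[[0,0,0],[-0.001,0,0],0.5]]'
python3 -m handwheel '[[[0,0,0],[-0.001,0,0],0.5],[[0,0,0],[-0.001,0,0],0.5]]'
python3 - <<'E'
from h import *
st()
E
```

```text
clock: 5.85
position: [0.5919, -0.0705, 0.0713]
ee_rot: [[-0.992, -0.126, 0.0], [-0.126, 0.992, -0.0], [-0.0, -0.0, -1.0]]
force: [0.0, -0.0, -0.4]
grip_width: 0.498
gripper_force: 0.3
clock: 6.05
position: [0.5938, -0.0702, 0.0714]
ee_rot: [[-0.992, -0.126, 0.0], [-0.126, 0.992, 0.0], [-0.0, 0.0, -1.0]]
force: [-1.0, -0.3, -0.8]
grip_width: 0.497
gripper_force: 0.3
clock: 6.25
position: [0.5943, -0.0701, 0.0713]
ee_rot: [[-0.992, -0.126, -0.003], [-0.126, 0.992, -0.0], [0.003, -0.0, -1.0]]
force: [-9.1, -0.7, 5.0]
grip_width: 0.501
gripper_force: 4.4
t 6.25 plate [ -2.3 -65.6] z 71.3 yaw rel 0.004 F [-9.1 -0.7  5. ] grip 0.501
```

```bash
python3 -m handwheel '[[[0,0,0],[-0.001,0,0],0.5],[[0,0,0],[0,0,0],0.5],[[0,0,0],[0,0,0],0.5],[[0,0,0],[0.005,0,0],0.5],[[0,0,0],[0.012,0,0],0.5],[[0,0,0],[0.03,-0.02,-0.03],0],[[0,0,0],[0.02,-0.02,-0.04],0],[[0,0,0],[0.01,-0.01,-0.04],0],[[0,0,0],[0,-0.01,-0.03],0],[[0,0,0],[0,0,0],0]]'
cat >> h.py <<'E'
def block(c,m0,P,n):
    hsv=cv2.cvtColor(c['color'],cv2.COLOR_RGB2HSV)
    pp=pl(P)
    m=(hsv[...,1]>70)&(hsv[...,2]>70)&(pp[...,0]>-95)&(pp[...,0]<60)&(abs(pp[...,1])<145)&(abs(P[...,2]-.084)<.006)
    rb,k=rect(c,m,.084); b=cv2.boxPoints(rb)/1000
    q=pl(b); ctr=q.mean(0); e=[q[(i+1)%4]-q[i] for i in range(2)]; L=max(e,key=np.linalg.norm)
    L=L*np.sign(L[1]); print('block ctr',ctr.round(1),'dims',np.array(rb[1]).round(1),'ang to rail',round(float(np.arctan2(-L[0],L[1])),3))
E
python3 - <<'E'
from h import *
st(); c=cam('wrist'); save(c,'w4.png'); P=cloud(c); block(c,None,P,'x'); st()
c=cam('top');block(c,None,cloud(c),'x')
E
```

```text
clock: 7.25
position: [0.5295, -0.1407, 0.2165]
ee_rot: [[-0.992, -0.124, 0.009], [-0.124, 0.992, -0.003], [-0.009, -0.004, -1.0]]
force: [-0.0, -0.4, 0.8]
grip_width: 0.003
gripper_force: 0.0
t 7.25 plate [ -75.2 -127.8] z 216.5 yaw rel 0.003 F [-0.  -0.4  0.8] grip 0.003
block ctr [ 16.2 -59. ] dims [18.6 68.3] ang to rail -0.019
t 7.3 plate [ -75.8 -127. ] z 213.9 yaw rel 0.003 F [ 0.1 -0.4 -0.6] grip 0.003
block ctr [ 27.6 -63.7] dims [34.2 78.4] ang to rail -0.033
```

View pics/w4.png

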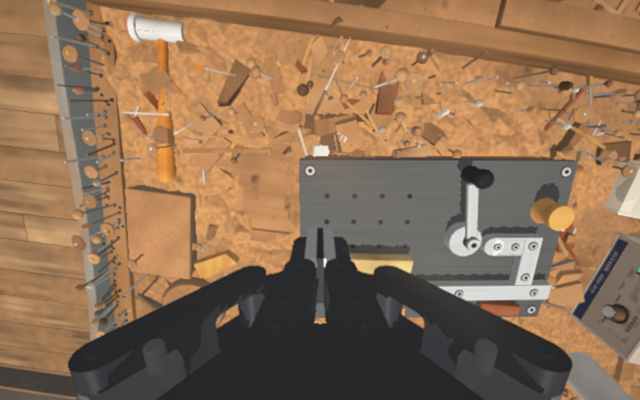

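The block lies at the rail (top camera: px ≈ 27, py ≈ -64, angle ≈ 0). Now I'll go behind its right end.

```bash
python3 -m handwheel '[[[0,0,0],[-0.045,-0.005,0],0],[[0,0,0],[-0.045,0,0],0],[[0,0,0],[-0.003,0,0.03],0],[[0,0,0],[0,0,0.04],0],[[0,0,0],[0,0,0.04],0],[[0,0,0],[0,0,0.02],0],[[0,0,0],[0,0,0.010],0],[[0,0,0],[0,0,0],0]]'
python3 - <<'E'
from h import *
st()
E
```

```text
clock: 8.15
position: [0.6194, -0.1315, 0.0699]
ee_rot: [[-0.992, -0.127, -0.003], [-0.127, 0.992, 0.001], [0.003, 0.001, -1.0]]
force: [0.4, -0.4, 0.6]
grip_width: -0.001
gripper_force: 0.0
t 8.15 plate [  15.1 -129.6] z 69.9 yaw rel 0.005 F [ 0.4 -0.4  0.6] grip -0.001
```

```bash
python3 -m handwheel '[[[0,0,0],[-0.004,0,-0.003],0],[[0,0,0],[-0.0003,0.008,0],0],[[0,0,0],[-0.0003,0.008,0],0],[[0,0,0],[-0.0003,0.008,0],0],[[0,0,0],[-0.0003,0.006,0],0],[[0,0,0],[-0.0003,0.006,0],0],[[0,0,0],[-0.0003,0.006,0],0],[[0,0,0],[0,0,0],0]]'
python3 - <<'E'
from h import *
st(); c=cam('top');block(c,None,cloud(c),'x'); st()
E
```

```text
clock: 8.95
position: [0.6212, -0.089, 0.0743]
ee_rot: [[-0.992, -0.127, -0.0], [-0.127, 0.992, 0.001], [0.0, 0.001, -1.0]]
force: [0.8, -0.8, 0.1]
grip_width: -0.0
gripper_force: 0.3
t 8.95 plate [ 22.1 -87.7] z 74.3 yaw rel 0.005 F [ 0.8 -0.8  0.1] grip -0.0
block ctr [ 26.8 -14.9] dims [33.  32.8] ang to rail 1.475
t 9.0 plate [ 22.3 -87.8] z 74.3 yaw rel 0.005 F [-0.7 -0.4  0.5] grip -0.001
```

Run:
```python
from h import *
c=cam('top'); save(c,'t2.png',(255,145,385,240),6)
```

```text
(no output)
```

View pics/t2.png

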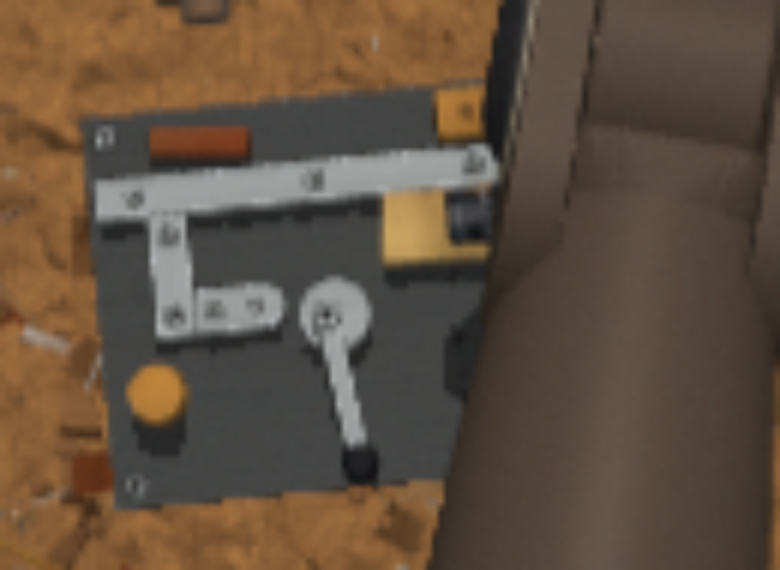

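The block's leading end is at crop (383,225), still flush on the rail. Pushing on.

```bash
python3 -m handwheel '[[[0,0,0],[-0.0001,0.006,0],0],[[0,0,0],[-0.0001,0.006,0],0],[[0,0,0],[-0.0001,0.006,0],0],[[0,0,0],[-0.0001,0.006,0],0],[[0,0,0],[-0.0001,0.006,0],0],[[0,0,0],[-0.0001,0.006,0],0],[[0,0,0],[-0.0001,0.006,0],0],[[0,0,0],[-0.0001,0.006,0],0]]'
python3 - <<'E'
from h import *
st(); c=cam('top');block(c,None,cloud(c),'x'); st()
E
```

```text
clock: 9.85
position: [0.6159, -0.0417, 0.0743]
ee_rot: [[-0.992, -0.126, -0.0], [-0.126, 0.992, -0.0], [0.0, -0.0, -1.0]]
force: [-0.9, -1.7, 1.6]
grip_width: 0.001
gripper_force: 0.7
t 9.85 plate [ 22.6 -40.1] z 74.3 yaw rel 0.004 F [-0.9 -1.7  1.6] grip 0.001
block ctr [28.5 34.3] dims [33.  29.8] ang to rail 1.477
t 9.9 plate [ 22.7 -39.2] z 74.3 yaw rel 0.005 F [-0.5  0.5  0.4] grip -0.005
```

```bash
python3 -m handwheel '[[[0,0,0],[-0.0001,0.005,0],0],[[0,0,0],[-0.0001,0.005,0],0],[[0,0,0],[-0.0001,0.005,0],0],[[0,0,0],[-0.0001,0.005,0],0],[[0,0,0],[-0.0001,0.005,0],0],[[0,0,0],[-0.0001,0.005,0],0]]'
python3 -m handwheel '[[[0,0,0],[0,0.004,0],0],[[0,0,0],[0,0.004,0],0],[[0,0,0],[0,0.003,0],0]]'
python3 - <<'E'
from h import *
st()
E
```

```text
clock: 10.5
position: [0.6128, -0.012, 0.0743]
ee_rot: [[-0.992, -0.126, -0.0], [-0.126, 0.992, -0.0], [0.0, -0.0, -1.0]]
force: [-0.5, -1.6, -0.6]
grip_width: -0.004
gripper_force: 1.0
clock: 10.8
position: [0.6114, -0.0011, 0.0743]
ee_rot: [[-0.992, -0.126, -0.0], [-0.126, 0.992, 0.0], [0.0, 0.0, -1.0]]
force: [-0.7, -2.1, 0.6]
grip_width: 0.0
gripper_force: 1.0
t 10.8 plate [23.1  0.8] z 74.3 yaw rel 0.004 F [-0.7 -2.1  0.6] grip 0.0
```

```bash
python3 -m handwheel '[[[0,0,0],[0,0.003,0],0],[[0,0,0],[0,0.002,0],0],[[0,0,0],[0,0.002,0],0]]'
python3 -m handwheel '[[[0,0,0],[0,0.0015,0],0],[[0,0,0],[0,0.0015,0],0]]'
python3 - <<'E'
from h import *
st()
E
```

```text
clock: 11.1
position: [0.6107, 0.0052, 0.0743]
ee_rot: [[-0.992, -0.126, 0.0], [-0.126, 0.992, -0.001], [0.0, -0.001, -1.0]]
force: [-2.1, -7.4, 1.6]
grip_width: 0.002
gripper_force: 3.7
clock: 11.3
position: [0.6106, 0.0056, 0.0744]
ee_rot: [[-0.992, -0.124, 0.001], [-0.124, 0.992, -0.007], [0.0, -0.007, -1.0]]
force: [0.4, -14.7, 0.2]
grip_width: -0.002
gripper_force: 7.2
t 11.3 plate [23.1  7.5] z 74.4 yaw rel 0.003 F [  0.4 -14.7   0.2] grip -0.002
```

```bash
python3 -m handwheel '[[[0,0,0],[0,0,0],0],[[0,0,0],[0,-0.006,0],0],[[0,0,0],[0,-0.012,-0.01],0],[[0,0,0],[0.02,-0.02,-0.03],0],[[0,0,0],[0.02,-0.02,-0.035],0],[[0,0,0],[0.02,-0.015,-0.035],0],[[0,0,0],[0.005,0,-0.01],0],[[0,0,0],[0,0,0],0]]'
python3 - <<'E'
from h import *
st(); c=cam('wrist'); P=cloud(c); pp=pl(P); save(c,'w5.png',(240,120,640,360),2)
for z,n in [(.084,'block'),(.08,'rail/cheek')]:
    m=(abs(P[...,2]-z)<.0015)&(pp[...,0]>5)&(pp[...,0]<46)&(pp[...,1]>10)&(pp[...,1]<115); print(n,m.sum(),np.percentile(pp[m],[1,5,50,95,99],axis=0).round(1).tolist())
block(c,0,P,0)
E
```

```text
clock: 12.1
position: [0.5558, -0.0727, 0.1971]
ee_rot: [[-0.992, -0.125, 0.005], [-0.125, 0.992, 0.0], [-0.005, -0.001, -1.0]]
force: [0.9, -0.4, -1.1]
grip_width: -0.0
gripper_force: 0.0
t 12.1 plate [-40.8 -63.5] z 197.1 yaw rel 0.003 F [ 0.9 -0.4 -1.1] grip -0.0
block 2292 [[9.4, 21.7], [10.6, 24.8], [25.8, 58.9], [42.3, 94.2], [43.8, 97.6]]
rail/cheek 596 [[5.1, 20.8], [6.2, 22.3], [20.4, 105.3], [43.2, 114.0], [45.4, 114.7]]
block ctr [25.4 58.7] dims [36.3 79.7] ang to rail -0.004
```

View pics/w5.png

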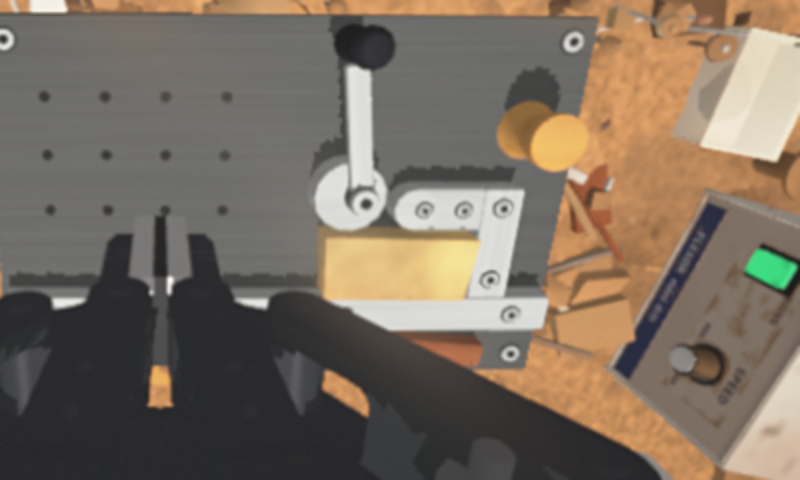

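The block (crop 400,265) is home with its leading end on the stop. The handle is at crop (355,45) and the pin at (365,203). I'll measure the handle now.

Run:
```python
from h import *
c=cam('wrist'); hsv=cv2.cvtColor(c['color'],cv2.COLOR_RGB2HSV); P=cloud(c); pp=pl(P)
m=(hsv[...,2]<70)&(P[...,2]>.108)&(P[...,2]<.118)&(pp[...,0]<-60)&(pp[...,1]>-20)&(pp[...,1]<60)
print('handle top',m.sum(),pp[m].mean(0).round(1),pp[m].min(0),pp[m].max(0))
print('pin',pl(wxy(c,[240+182.5,120+101.5],.092)).round(1)); st()
```

```text
handle top 346 [-87.6  23.8] [-95.81598778  16.01079927] [-78.79609122  33.08298517]
pin [[-13.8  35. ]]
t 12.2 plate [-41.3 -62.6] z 193.7 yaw rel 0.004 F [-0.6  0.3 -0.5] grip -0.0
```

```bash
python3 -m handwheel '[[[0,0,0],[0.023,0.0435,0],0.45],[[0,0,-7.2],[0.023,0.0435,0],0.45],[[0,0,0],[0,0,0.015],0.45],[[0,0,0],[0,0,0.01],0.45],[[0,0,0],[0,0,0],0.45]]' 40
python3 - <<'E'
from h import *
st()
E
```

```text
clock: 12.7
position: [0.4974, 0.0088, 0.1665]
ee_rot: [[-0.968, -0.25, -0.005], [-0.25, 0.968, -0.0], [0.004, 0.001, -1.0]]
force: [-0.4, 0.1, -0.3]
grip_width: 0.449
gripper_force: 0.0
t 12.7 plate [-88.8  24.5] z 166.5 yaw rel 0.131 F [-0.4  0.1 -0.3] grip 0.449
```

Well centred over the handle, so down to z ≈ 94 mm.

```bash
python3 -m handwheel '[[[0,0,0],[0,0,0.03],0.45],[[0,0,0],[0,0,0.02],0.45],[[0,0,0],[0,0,0.015],0.45],[[0,0,0],[0,0,0.007],0.45],[[0,0,0],[0,0,0],0.45]]'
python3 - <<'E'
from h import *
st(); c=cam('wrist'); save(c,'w6.png',(180,100,500,340),2)
E
```

```text
clock: 13.2
position: [0.4981, 0.0079, 0.0961]
ee_rot: [[-0.969, -0.248, -0.002], [-0.248, 0.969, -0.0], [0.002, 0.001, -1.0]]
force: [-0.6, -0.6, 0.4]
grip_width: 0.452
gripper_force: 0.0
t 13.2 plate [-88.3  23.6] z 96.1 yaw rel 0.129 F [-0.6 -0.6  0.4] grip 0.452
```

View pics/w6.png

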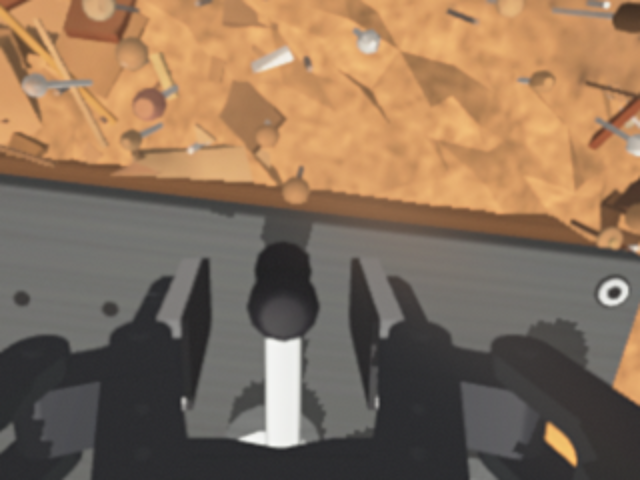

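The handle (crop 283,290) stands between the open fingers. I'll narrow them a little and swing.

```bash
python3 -m handwheel '[[[0,0,0],[0,0,0.002],0.35],[[0,0,-8],[-0.0007,-0.0104,0],0.35],[[0,0,-8],[-0.0007,-0.0104,0],0.35],[[0,0,-8],[-0.0007,-0.0104,0],0.35],[[0,0,-8],[-0.0007,-0.0104,0],0.35],[[0,0,0],[0,0,0],0.35]]'
cat >> h.py <<'E'
def arc():
    s=r.observe(); d=pl(s['position'])-np.array([-13.8,34.2]); print('R',np.hypot(*d).round(1),'theta TCP',np.arctan2(-d[1],-d[0]).round(3)); st()
E
python3 -c 'from h import *; arc()'
```

```text
clock: 13.85
position: [0.5203, -0.0279, 0.0961]
ee_rot: [[-0.69, -0.724, 0.002], [-0.724, 0.69, -0.0], [-0.001, -0.001, -1.0]]
force: [-0.3, -0.7, 1.0]
grip_width: 0.346
gripper_force: 0.0
R 74.9 theta TCP 0.711
t 13.85 plate [-70.6 -14.7] z 96.1 yaw rel 0.688 F [-0.3 -0.7  1. ] grip 0.346
```

```bash
python3 -m handwheel '[[[0,0,-8],[-0.0007,-0.0104,0],0.35],[[0,0,-8],[-0.0007,-0.0104,0],0.35],[[0,0,-8],[-0.0007,-0.0104,0],0.35],[[0,0,-6],[-0.0004,-0.0078,0],0.35]]'
python3 -c 'from h import *; arc()'
python3 -m handwheel '[[[0,0,-5],[-0.0003,-0.0065,0],0.35],[[0,0,-3],[-0.0001,-0.004,0],0.35]]'
python3 -c 'from h import *; arc()'
```

```text
clock: 14.25
position: [0.5532, -0.0457, 0.0958]
ee_rot: [[-0.234, -0.972, 0.0], [-0.972, 0.234, -0.0], [0.0, -0.0, -1.0]]
force: [-1.8, 0.4, 1.1]
grip_width: 0.35
gripper_force: 1.1
R 75.4 theta TCP 1.213
t 14.25 plate [-40.2 -36.4] z 95.8 yaw rel 1.213 F [-1.8  0.4  1.1] grip 0.35
clock: 14.45
position: [0.5627, -0.0473, 0.0957]
ee_rot: [[-0.098, -0.995, -0.001], [-0.995, 0.098, -0.0], [0.0, 0.001, -1.0]]
force: [-4.8, 0.1, 3.0]
grip_width: 0.353
gripper_force: 2.3
R 75.3 theta TCP 1.342
t 14.45 plate [-30.9 -39.2] z 95.7 yaw rel 1.351 F [-4.8  0.1  3. ] grip 0.353
```

Tightening now; I'll go on without turning the tool until the stop is felt.

```bash
python3 -m handwheel '[[[0,0,-3],[0,-0.004,0],0.35],[[0,0,0],[0,-0.003,0],0.35],[[0,0,0],[0,-0.003,0],0.35]]'
python3 -m handwheel '[[[0,0,0],[0,-0.003,0],0.35],[[0,0,0],[0,-0.002,0],0.35]]'
python3 -c 'from h import *; arc()'
```

```text
clock: 14.75
position: [0.5716, -0.0485, 0.0955]
ee_rot: [[-0.049, -0.999, -0.003], [-0.999, 0.049, -0.002], [0.002, 0.003, -1.0]]
force: [-6.5, -3.0, 2.5]
grip_width: 0.351
gripper_force: 3.4
clock: 14.95
position: [0.5765, -0.0489, 0.0953]
ee_rot: [[-0.049, -0.999, -0.003], [-0.999, 0.049, -0.002], [0.002, 0.003, -1.0]]
force: [-7.3, -2.8, 1.4]
grip_width: 0.347
gripper_force: 3.4
R 76.7 theta TCP 1.524
t 14.95 plate [-17.4 -42.4] z 95.3 yaw rel 1.4 F [-7.3 -2.8  1.4] grip 0.347
```

```bash
python3 -m handwheel '[[[0,0,0],[0,-0.002,0],0.35],[[0,0,0],[0,-0.002,0],0.35]]'
python3 -m handwheel '[[[0,0,0],[0,-0.002,0],0.35],[[0,0,0],[0,-0.002,0],0.35]]'
python3 -c 'from h import *; arc()'
```

```text
clock: 15.15
position: [0.5781, -0.049, 0.095]
ee_rot: [[-0.049, -0.999, -0.008], [-0.999, 0.049, -0.002], [0.002, 0.008, -1.0]]
force: [-18.0, -3.0, 9.1]
grip_width: 0.351
gripper_force: 8.9
clock: 15.35
position: [0.5785, -0.0491, 0.0948]
ee_rot: [[-0.049, -0.999, -0.014], [-0.999, 0.049, -0.002], [0.002, 0.014, -1.0]]
force: [-28.5, -3.7, 16.1]
grip_width: 0.35
gripper_force: 14.9
R 77.1 theta TCP 1.55
t 15.35 plate [-15.4 -42.9] z 94.8 yaw rel 1.4 F [-28.5  -3.7  16.1] grip 0.35
```

The stop is felt. I'll relax to the middle of the slack, open, lift away and look.

```bash
python3 -m handwheel '[[[0,0,0],[0,0.004,0],0.35],[[0,0,0],[0,0.005,0],0.45],[[0,0,0],[0,0.001,0],0.5],[[0,0,0],[0,0,0],0.5],[[0,0,0],[0,0,-0.02],0.5],[[0,0,0],[0,0,-0.04],0.5],[[0,0,0],[0.02,0,-0.04],0.5],[[0,0,0],[0.04,0,-0.02],0.5],[[0,0,0],[0.045,0,0],0.5],[[0,0,0],[0,0,0],0.5]]'
python3 - <<'E'
from h import *
st(); c=cam('top'); block(c,0,cloud(c),0); save(c,'t3.png',(255,145,385,240),6)
E
```

```text
clock: 16.35
position: [0.5724, -0.1575, 0.2163]
ee_rot: [[-0.051, -0.999, 0.003], [-0.999, 0.051, -0.002], [0.002, -0.003, -1.0]]
force: [0.4, 0.3, -0.1]
grip_width: 0.503
gripper_force: 0.0
t 16.35 plate [ -34.7 -149.6] z 216.3 yaw rel 1.398 F [ 0.4  0.3 -0.1] grip 0.503
block ctr [27.4 60.2] dims [34.7 76.8] ang to rail -0.005
```

View pics/t3.png

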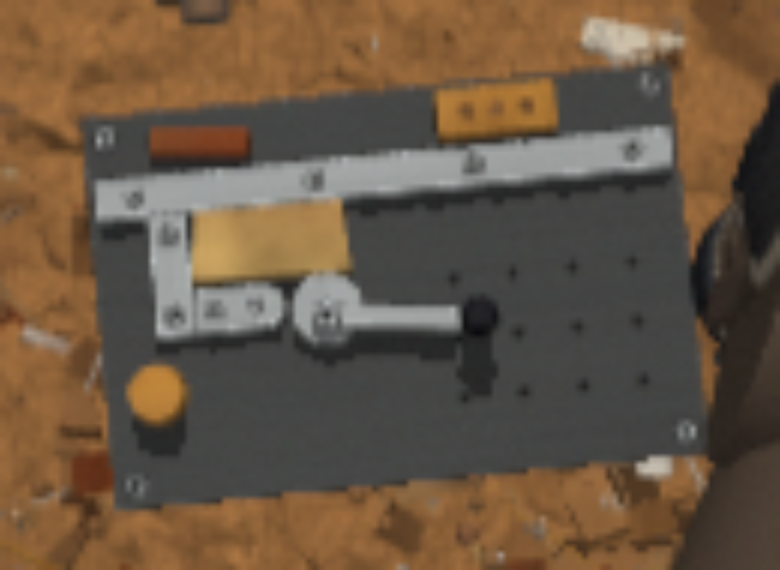

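The block is home (crop 270,240), the lever points right along the rail with its cam on the block (330,300), the dop, drilled block and offcut haven't moved, and the arm is clear.

```bash
python3 -c 'from bench import sign_off; print(sign_off())'
```

```text
the job is handed in; nothing more can be done
None
```

I pushed the block square onto the rail, slid it home against the end stop and clamped it with the cam lever at its stop. The job was handed in at about 16 s; the hand-in returned no verdict, and the clamp force was not measured.

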